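# Set the bench dust extractor to gentle suction and hold it there

## Task

Ready the carver's bench dust extractor for gentle suction: pull the cap of the wider inlet straight up all the way to its top stop, leaving the narrower inlet capped; then take the gate's upright handle, slide the gate open against its spring to half travel, where the handle's pointer bar is level with the two half-way ribs on the rails, and keep holding it (it springs shut if let go): the program finishes while still holding it there. On the way never let the gate open past three quarters, and leave everything else on the bench where it is.

Things in the scene. Friction and masses are not known exactly. Their poses are not given: they have to be found in the camera images.
- extractor: grey box screwed to the bench, 240 (x) x 260 (y) x 48 high, origin at the centre of its underside; its own -x side faces the robot more or less. Two capped inlets stand on its half nearer the robot (own x = -55, own y = +65 and -65, in either order), the gate with its two aluminium rails (tops 58 above the bench) runs along own y on the far half (own x = +65). Fixed
- gate (a joint): travel of the sprung gate in m: 0 shut, 0.060 fully open, 0.030 half travel. It slides along the extractor's own +y. A spring always pushes it shut: about 3 N at 0, 7.5 N at half, 12 N fully open (150 N/m), plus 0.3 N friction
- gate_grip (a point): point in the middle of the gate's upright black handle, 110 above the bench. The handle is a slab 14 thick (along the slide, own y) and 40 wide (own x), standing from 56 to 130 above the bench. A thin steel pointer bar, 96 long, crosses its foot above the rails. It moves with the gate; at joint value 0 it is at own (65, -30) of the extractor, whose axes it shares
- half_point (a point): fixed point where gate_grip is at half travel: midway between the two small brass half-way ribs on the rails, 110 above the bench, own (65, 0) of the extractor
- wide_cap (a joint): lift of the wider inlet's cap in m: 0 pressed home, 0.030 fully open at the top stop; it may start up to 0.006 raised. It slides vertically on a guide pin and cannot come off. It is a stiff push fit: moving it takes about 5.5 N all the way, and it stays where it is left
- wide_cap_center (a point): centre of the wider inlet's round black cap, half-way up: cap 52 in diameter, 36 high; when home it spans 58 to 94 above the bench, this point 76. Its inlet has a flange 64 wide, up to 53 above the bench
- narrow_cap (a joint): lift of the narrower inlet's cap in m, 0 home: leave it. Same action
- narrow_cap_center (a point): centre of the narrower inlet's cap, 34 in diameter, 36 high, otherwise the same
- tin: low round aluminium tin of wax, 36 wide, 20 high, standing on top of the extractor box between the inlets and the gate; origin under its centre. Bystander
- bottle: small amber bottle with black cap, 54 wide, 110 high, to the right (-y) of the extractor; origin under its centre. Bystander
- pumpkin: small orange carved pumpkin, 80 wide, 62 high, to the left (+y) of the extractor; origin under its centre. Bystander
- wax: white wax cylinder, 76 wide, 85 high, further left; origin under its centre. Bystander
- sander: cork sanding block 90 x 50 x 28, on the right; origin under its centre. Bystander

How it is judged (in metres and radians):
On the way, in this order (a step that is already met when the one before it is completed fails the run):
1. the wider cap is pulled up to its top stop while the gate is still shut (value of joint wide_cap above 0.024 m and value of joint gate below 0.008 m), for 0.2 s.
2. the gate is held at half travel by the fingers (value of joint gate between 0.024 and 0.036 m and contact force between the fingers and gate above 3 N), for 0.5 s.
At the end, for the whole second after the job is handed in: The fingers hold the gate still at half travel (24 to 36 mm of 60) with more than 3 N on it, the wider cap is up (more than 24 mm) and the narrower one still home (less than 6 mm); bystanders within 30 mm of where they stood (all of step 2 and velocity of joint gate between -0.01 and 0.01 m/s and value of joint wide_cap above 0.024 m and value of joint narrow_cap below 0.006 m); the arm keeps its last pose, push and grip.
It fails at once if the gate opens past three quarters of its travel (value of joint gate above 0.046 m).
It fails at once if the gate is opened before the wider cap is up (value of joint gate above 0.015 m and value of joint wide_cap below 0.02 m).
It fails at once if the narrower inlet's cap is pulled (value of joint narrow_cap above 0.008 m).
It fails at once if a bystander is disturbed (distance of any of tin, bottle, pumpkin, wax, sander from where it was at the start of the episode above 0.03 m).
It also fails if it takes over 42 s, if anything falls off the work surface, if the arm or the gripper's body presses on something with over 40 N, if the wrist force passes 120 N, or if a joint passes its speed limit or range.

## Robot

A 6-joint arm with a two-finger parallel gripper is mounted at the origin on the work surface. World frame = base frame: x ahead of the robot, y to its left, z up, the work surface at z = 0. Lengths are in mm, angles in rad, forces in N, time in s.
With the tool pointing down it reaches from about 300 to 775 mm from the base axis. Payload 14.6 kg.
Tool frame: the origin (TCP) lies at the very end of the fingers, on their centre line; the grasp point (between the pads) lies 19 mm behind it; z points along the fingers, y is the line along which they close (so a half turn about z gives the same grasp; the last joint's range is limited). The gripper opens to 94 mm and grips with 3 to 60 N. Pads are 16 mm wide; open, the fingers measure 119 mm over their backs; the gripper's body (75 mm by 177 mm) begins 78 mm behind the grasp point.
Start: joints at [1.254, 0.3, 1.521, -0, 1.321, -0.067], TCP at [135.963, 532.919, 168.046] pointing down, gripper open.
Joint ranges: [-3.03, 3.03], [-0.79, 2.21], [0.23, 2.52], [-1.04, 4.18], [0, 3.07], [-2.55, 2.55]. Speed limits (rad/s): [2.22, 2.22, 2.57, 3.14, 3.14, 3.14].

## Interface

Orientations are given as a unit quaternion [w, x, y, z].
In Python, from cell import readout, viewer, workorder gives the robot as it stands.
- The arm moves only by the shell command python3 -m creep 'ROWS' [FORCE]. ROWS is JSON, a list of rows, each a list of 7 numbers: the shift along the tool's x, y, z in units of 0.75 m (1.0 is 0.75 m), then the turn, a rotation vector about the tool's x, y, z in units of pi rad (1.0 is pi rad), then the opening, from -1 (shut) to 1 (fully open), so that 0 is half open. A call has exactly 10 rows; each row is the pose to reach, as a shift and turn from the pose commanded when the call began, along the tool's axes at that moment, turning the shorter way round; what a row does not reach only later rows make up. A row lasts 1/12 s, in which the tool goes at most 41.7 mm and 7.16 degrees, less where a joint would pass 70% of its speed; a pose out of reach is approached as far as the arm can. A call with a number of a shift or a turn outside -1 to 1 is refused whole. A call with a gripper value outside its range is refused whole. The fingers move at their own pace and stop on an object; FORCE is the grip in N (left out, the last holds). Time passes only in rows, so rows that repeat a pose let the fingers close, or fill a call up. It gives the time, the measured TCP pose, the force, the opening and the grip force at its end, in the units of the state.
- readout.read_state(): the state, without advancing time (a new reading comes with each control period).
- viewer.get_image(name): name is "scene" or "top" or "wrist"; returns the picture (480x640x3 uint8, red, green, blue); there is no depth.
- viewer.calibration(name): a dict with "fx", "fy", "cx", "cy" (pixels), "R" (3x3) and "t" (3): a world point X has camera coordinates R X + t. Camera axes: x right, y down, z forward; pixel columns grow to the right and rows downward; lengths in mm; the calibration is good to about 2 mm. A picture is of the moment at which its call begins: read the wrist's pose just before it. calibration takes no time and is no camera call; for the wrist camera it gives the pose at the moment of the call.
- workorder.hand_in(): hands the job in; it is judged then, once.
The state is a dict: "clock": time; "q": joint angles; "dq": joint speeds; "joint_efforts": joint torques, N m; "position": TCP position; "orientation": TCP orientation; "wrist_force": force on the tool from outside, world axes, zero at the start; "ft_torque": the same for the moment, N m; "gripper_width": finger opening in mm; "grip_force": force on a finger pad.
Only numpy, scipy, OpenCV 4.12 (cv2) and the standard library are available. Lean on these libraries where they do the work, as an engineer would, in place of code of your own. Each camera call takes 0.05 s, during which the arm holds its last target. There are 200 camera calls.

## Working session

There is one attempt and no reset: what is moved stays moved. The work goes in short steps, Python scripts to look and compute and a shell command to move; the robot and the scene stay as the last step left them, time stands still between calls to the robot, and variables do not carry over. Pictures are saved under pics/ and viewed, at most 10 in all, crops included, and the job is handed in when it is done.

```bash
ls; mkdir -p pics
python3 - <<'E'
from cell import readout, viewer
import cv2
s=readout.read_state(); print({k:s[k] for k in('clock','position','orientation','gripper_width','wrist_force')})
for n in('top','scene'):
    cv2.imwrite(f'pics/{n}0.png',viewer.get_image(n)[:,:,::-1]); c=viewer.calibration(n); print(n,c)
E
```

```text
pics
{'clock': 0.0, 'position': array([135.84008522, 532.63059916, 167.46991816]), 'orientation': array([-1.05273926e-04,  1.24537619e-01,  9.92214707e-01, -5.87827517e-04]), 'gripper_width': 93.98007878720453, 'wrist_force': array([-0.14861332,  0.23530267,  0.73049075])}
top {'fx': 451.4464606350136, 'fy': 451.4464606350136, 'cx': 323.3657271418007, 'cy': 241.35086628974042, 'R': array([[-0.00494745, -0.99996285, -0.00705806],
       [-0.98851206,  0.00595678, -0.15102456],
       [ 0.15106099,  0.00622979, -0.98850481]]), 't': array([ -23.36024053,  548.28967816, 1170.43092767])}
scene {'fx': 432.97490235240724, 'fy': 432.97490235240724, 'cx': 314.45571824739216, 'cy': 238.99500177241165, 'R': array([[-0.53452009,  0.84511886,  0.00789815],
       [ 0.69655931,  0.44581326, -0.56218828],
       [-0.47863701, -0.2949994 , -0.82697156]]), 't': array([ 299.86646435, -310.0375287 , 1187.52365708])}
```

View pics/top0.png

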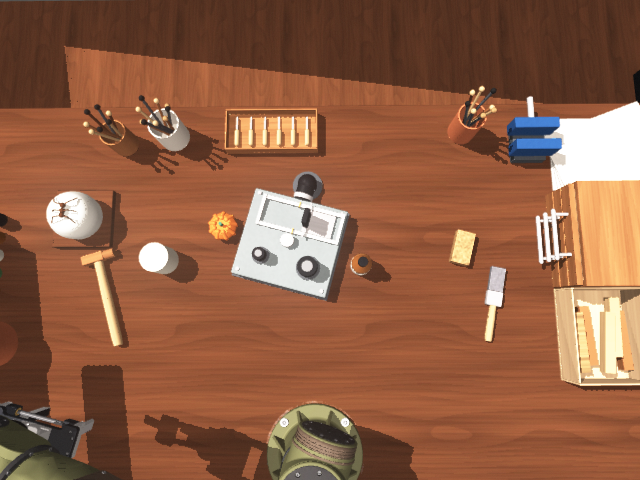

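View pics/scene0.png

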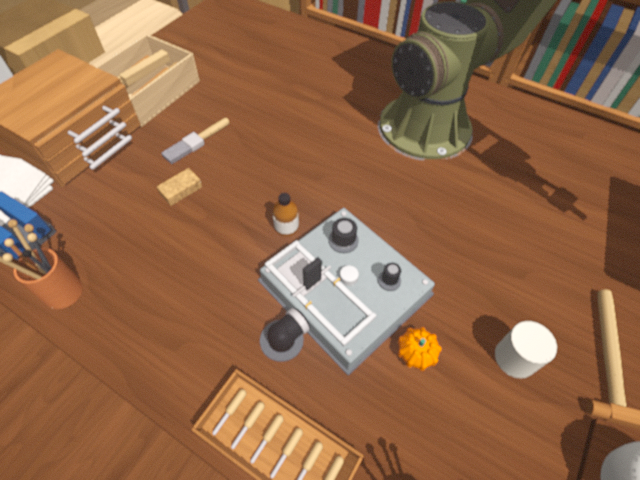

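The top view shows the box with corners near (258,189), (348,210), (325,299) and (233,277). The wide cap is at (308,267), the narrow cap at (260,254) and the handle near (306,215), with a black object standing behind the gate at (307,187). In the scene view the handle is at (313,272), the wide cap at (344,228) and the black object at (285,330).

```bash
cat > h.py <<'E'
import numpy as np, cv2
from cell import readout, viewer
def ray(c,uv):
    R,t=np.array(c['R']),np.array(c['t']); uv=np.atleast_2d(uv).astype(float)
    d=np.c_[(uv[:,0]-c['cx'])/c['fx'],(uv[:,1]-c['cy'])/c['fy'],np.ones(len(uv))]@R
    return -R.T@t,d
def onz(c,uv,z):
    o,d=ray(c,uv); return o+d*((z-o[2])/d[:,2])[:,None]
def cross(c1,u1,c2,u2):
    o1,d1=ray(c1,u1); o2,d2=ray(c2,u2); d1=d1[0];d2=d2[0]
    a=np.linalg.lstsq(np.c_[d1,-d2],o2-o1,rcond=None)[0]
    p,q=o1+a[0]*d1,o2+a[1]*d2; return (p+q)/2,np.linalg.norm(p-q)
def proj(c,P):
    X=np.atleast_2d(P)@np.array(c['R']).T+c['t']; return X[:,:2]/X[:,2:]*[c['fx'],c['fy']]+[c['cx'],c['cy']]
E
python3 - <<'E'
from h import *
c=viewer.calibration('top'); s=viewer.calibration('scene')
im=cv2.imread('pics/top0.png'); hsv=cv2.cvtColor(im,cv2.COLOR_BGR2HSV)
m=((hsv[...,1]<60)&(hsv[...,2]>90)).astype(np.uint8)*255
m[:, :225]=0; m[:,355:]=0; m[:180]=0; m[310:]=0
m=cv2.morphologyEx(m,cv2.MORPH_OPEN,np.ones((3,3)))
k=max(cv2.findContours(m,0,2)[0],key=cv2.contourArea)
hull=cv2.convexHull(k)[:,0]
for z in (48,):
    W=onz(c,hull,z)[:,:2].astype(np.float32); r=cv2.minAreaRect(W); print(z,r); print(cv2.boxPoints(r).round())
print('corners by eye',onz(c,[[258,189],[348,210],[325,299],[233,277]],48).round())
# dark blobs
b=(hsv[...,2]<45).astype(np.uint8)*255
for n,x0,x1,y0,y1 in(('wide',290,325,250,285),('nar',245,275,240,268),('hand',296,320,195,235)):
    q=np.zeros_like(b); q[y0:y1,x0:x1]=b[y0:y1,x0:x1]
    for k in cv2.findContours(q,0,2)[0]:
        if cv2.contourArea(k)>15: 
            (u,v),rr=cv2.minEnclosingCircle(k); print(n,u,v,rr,onz(c,[u,v],94).round(1),cv2.boundingRect(k))
for n,u1,u2 in(('wide top',(308,266),(344,224)),('nar top',(260,253),(392,267)),('handle',(306,215),(313,272)),('blackthing',(307,187),(290,326))):
    print(n,cross(c,u1,s,u2))
a=cv2.resize(im[170:310,220:370],None,fx=4,fy=4,interpolation=3); 
t=cv2.resize(cv2.imread('pics/scene0.png')[200:375,250:440],None,fx=3,fy=3,interpolation=3)
cv2.imwrite('pics/top_c.png',a); cv2.imwrite('pics/scene_c.png',t)
E
```

```text
48 ((555.1574096679688, 60.819969177246094), (263.3861389160156, 268.0271911621094), 74.67233276367188)
[[ 391.  -31.]
 [ 650. -102.]
 [ 719.  152.]
 [ 461.  223.]]
corners by eye [[692. 151.  48.]
 [632. -93.  48.]
 [394. -30.  48.]
 [453. 213.  48.]]
wide top (array([475.47470919,  13.66070359, 102.41606917]), np.float64(2.769092510819311))
nar top (array([509.82208009, 138.02846745,  95.50008449]), np.float64(5.5116107857256935))
handle (array([605.41196226,  20.20202587, 106.32225636]), np.float64(6.290767458067029))
blackthing (array([696.24759183,  23.30773177,  39.93596884]), np.float64(12.647913463800892))
```

View pics/scene_c.png

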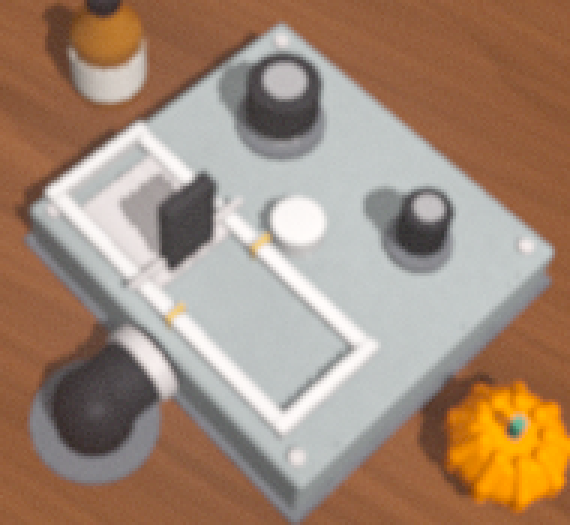

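The scene crop shows the bottle right of the wide cap and the tin beside the near rail. The handle is at about (187,222) in the crop, with the brass ribs beyond it on the shut-to-open side.

The corners and triangulated points agree: box centre about (546,62), yaw about -14.2°. The tool's y axis already lies along the extractor's own y, and tool x is own -x, so I only need to translate over the wide cap at about (475,12).

```bash
python3 -m creep '[[-0.3,-0.28,-0.04,0,0,0,1],[-0.3,-0.28,-0.04,0,0,0,1],[-0.3,-0.28,-0.04,0,0,0,1],[-0.3,-0.28,-0.04,0,0,0,1],[-0.3,-0.28,-0.04,0,0,0,1],[-0.3,-0.28,-0.04,0,0,0,1],[-0.3,-0.28,-0.04,0,0,0,1],[-0.3,-0.28,-0.04,0,0,0,1],[-0.3,-0.28,-0.04,0,0,0,1],[-0.3,-0.28,-0.04,0,0,0,1]]' 30
```

```text
clock: 0.93
position: [302.3, 273.4, 198.0]
orientation: [0.0, 0.126, 0.992, 0.0]
wrist_force: [-0.2, -0.9, 0.3]
gripper_width: 94.2
grip_force: 0.0
```

```bash
python3 -m creep '[[-0.309,-0.28,0,0,0,0,1],[-0.309,-0.28,0,0,0,0,1],[-0.309,-0.28,0,0,0,0,1],[-0.309,-0.28,0,0,0,0,1],[-0.309,-0.28,0,0,0,0,1],[-0.309,-0.28,0,0,0,0,1],[-0.309,-0.28,0,0,0,0,1],[-0.309,-0.28,0,0,0,0,1],[-0.309,-0.28,0,0,0,0,1],[-0.309,-0.28,0,0,0,0,1]]'
python3 - <<'E'
from h import *
c=viewer.calibration('wrist'); cv2.imwrite('pics/w1.png',viewer.get_image('wrist')[:,:,::-1])
print(c, -np.array(c['R']).T@c['t'])
for n,p in(('wide',(475,12,96)),('nar',(508,137,94)),('handletop',(604,18,130))): print(n,proj(c,p))
E
```

```text
clock: 1.77
position: [474.7, 13.6, 197.3]
orientation: [-0.001, 0.125, 0.992, 0.0]
wrist_force: [0.0, 0.7, -0.3]
gripper_width: 94.1
grip_force: 0.0
{'fx': 407.26253715245525, 'fy': 407.26253715245525, 'cx': 317.95188297521184, 'cy': 242.57159797792056, 'R': array([[ 2.47223965e-01,  9.68958148e-01, -6.46931135e-04],
       [ 9.29125649e-01, -2.36871368e-01,  2.83932179e-01],
       [ 2.74965159e-01, -7.07959195e-02, -9.58844147e-01]]), 't': array([-131.17901546, -475.76638251,  290.42358846])} [394.6209772   34.97234682 413.47148012]
wide [[315.24339809 230.13942165]]
nar [[474.67538763 230.81731761]]
handletop [[361.688524   388.03391947]]
```

View pics/w1.png

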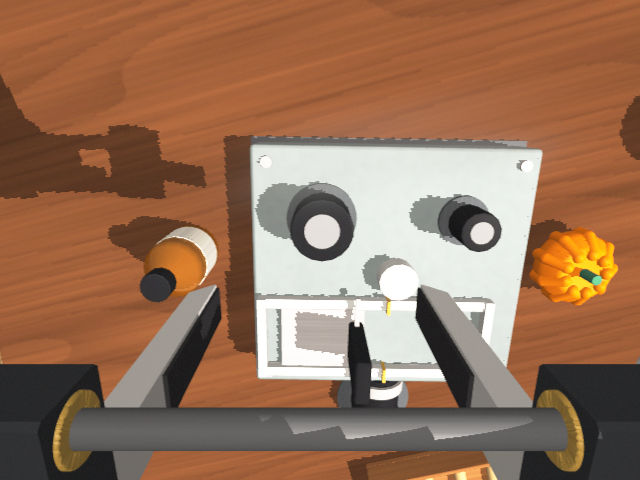

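The wrist view shows the wide cap's light top centre at (322,232), the narrow cap's at (482,234), and the handle's top edge around (358,330).

Run:
```python
from h import *
c=viewer.calibration('wrist'); im=cv2.imread('pics/w1.png'); hsv=cv2.cvtColor(im,cv2.COLOR_BGR2HSV)
m=((hsv[...,1]<60)&(hsv[...,2]>150)).astype(np.uint8)
n,l,st,ce=cv2.connectedComponentsWithStats(m)
for i in (l[232,322],l[234,482]): print(st[i],ce[i],onz(c,ce[i],94),onz(c,ce[i],99))
s=readout.read_state(); print(s['position'])
P=onz(c,[[252,146],[541,151],[258,378]],48); print(P)
for a,b in((0,1),(2,0)): d=P[b]-P[a]; print(np.linalg.norm(d),np.degrees(np.arctan2(d[1],d[0])))
tc=viewer.calibration('top')
print('2-view wide',cross(c,ce[l[232,322]],viewer.calibration('scene'),(344,227)))
```

```text
[304 214  36  35 978] [321.65030675 231.15848671] [[477.40523582  17.29410739  94.        ]] [[476.10368799  17.57887268  99.        ]]
[470 222  24  22 411] [481.86618005 232.65693431] [[510.64985778 143.19666958  94.        ]] [[508.82835859 141.51229808  99.        ]]
[474.42528044  14.22187411 197.49171456]
[[399.62003542 -25.62830167  48.        ]
 [466.13826433 219.02740007  48.        ]
 [626.20466544 -87.88178978  48.        ]]
253.53715146383536 74.78980564865165
234.9810446500232 164.6372166980749
2-view wide (array([477.00850043,  17.04038497,  95.95023331]), np.float64(0.7565134460992015))
```

Wide cap at (477,17), top at about 96; yaw is about -15.3°, so I turn the tool about 1°. Next I descend to TCP z about 64, then grip.

```bash
python3 -m creep '[[-0.002,0.005,0.04,0,0,0.006,1],[-0.002,0.005,0.08,0,0,0.006,1],[-0.002,0.005,0.12,0,0,0.006,1],[-0.002,0.005,0.15,0,0,0.006,1],[-0.002,0.005,0.178,0,0,0.006,1],[-0.002,0.005,0.178,0,0,0.006,1],[-0.002,0.005,0.178,0,0,0.006,-0.1],[-0.002,0.005,0.178,0,0,0.006,-0.1],[-0.002,0.005,0.178,0,0,0.006,-0.1],[-0.002,0.005,0.178,0,0,0.006,-0.1]]' 40
python3 -m creep '[[0,0,0,0,0,0,-0.2],[0,0,0,0,0,0,-0.2],[0,0,0,0,0,0,-0.2],[0,0,0,0,0,0,-0.2],[0,0,0,0,0,0,-0.2],[0,0,0,0,0,0,-0.2],[0,0,0,0,0,0,-0.2],[0,0,0,0,0,0,-0.2],[0,0,0,0,0,0,-0.2],[0,0,0,0,0,0,-0.2]]' 40
```

```text
clock: 2.65
position: [477.7, 16.5, 65.8]
orientation: [0.001, 0.134, 0.991, 0.0]
wrist_force: [0.4, -0.9, 0.0]
gripper_width: 70.6
grip_force: 0.0
clock: 3.48
position: [477.1, 16.3, 64.5]
orientation: [-0.0, 0.134, 0.991, -0.0]
wrist_force: [-0.7, -0.2, 0.1]
gripper_width: 37.5
grip_force: 0.0
```

The fingers closed to 37.5 mm with no force, so they aren't on the 52 mm cap. I'll look before moving anything.

Run:
```python
from h import *
cv2.imwrite('pics/w2.png',viewer.get_image('wrist')[:,:,::-1]); im=viewer.get_image('scene')[:,:,::-1]
cv2.imwrite('pics/s2.png',cv2.resize(im[130:375,230:480],None,fx=2.4,fy=2.4,interpolation=3))
```

```text
(no output)
```

View pics/w2.png

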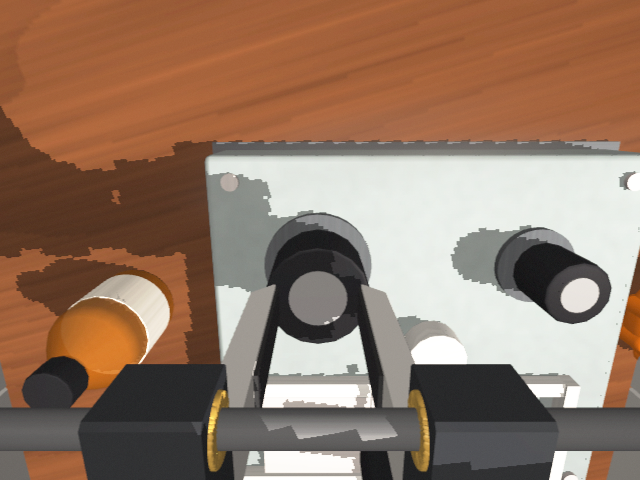

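View pics/s2.png

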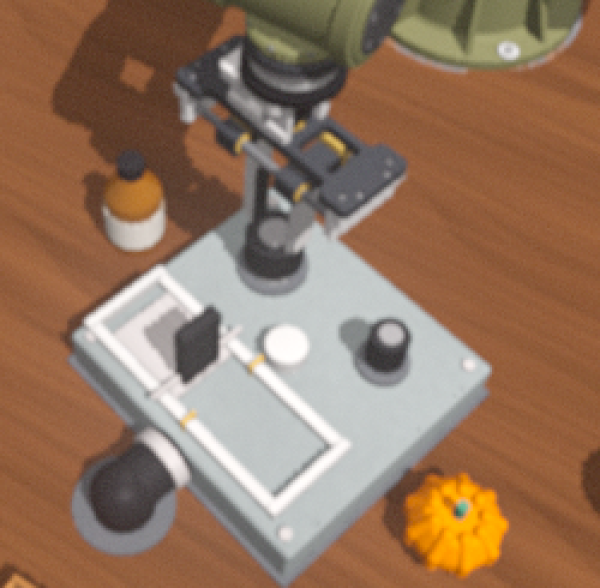

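The wrist view shows the cap top at (318,298) between fingertips at about (272,287) and (365,287). In the scene view the fingers straddle the wide cap. A 37.5 mm opening doesn't fit that, so I'll check the state and projections.

Run:
```python
from h import *
s=readout.read_state(); print(s['clock'],s['position'],s['gripper_width'],s['grip_force'],s['wrist_force'])
c=viewer.calibration('wrist'); sc=viewer.calibration('scene')
P=np.array([[477,17,96],[477,17,58],s['position']])
print(proj(c,P)); print((proj(sc,P)-[230,130])*2.4)
yv=np.array([.262,.965,0]);xv=np.array([.965,-.262,0])
for d in(-31,-19,19,31): print(d,proj(c,s['position']+yv*d),((proj(sc,s['position']+yv*d)-[230,130])*2.4))
im=cv2.imread('pics/w2.png'); cv2.imwrite('pics/w2c.png',cv2.resize(im[200:400,220:420],None,fx=3,fy=3,interpolation=3))
```

```text
3.5833 [477.07792335  16.31972544  64.52259172] 37.702434936809105 0.0 [-0.21791382 -0.01123971 -0.30100693]
[[317.67877664 297.09338522]
 [317.7583625  270.08047956]
 [316.6258605  274.53266206]]
[[273.99497034 232.87776362]
 [271.1783565  258.36953348]
 [270.92425412 253.83456436]]
-31 [[261.95680525 274.67670014]] [[246.16018437 232.34122559]]
-19 [[283.11654876 274.62094997]] [[255.66409045 240.58989696]]
19 [[350.14300084 274.44435351]] [[286.45064584 267.31029757]]
31 [[371.31575588 274.38856907]] [[296.39712432 275.94308829]]
```

View pics/w2c.png

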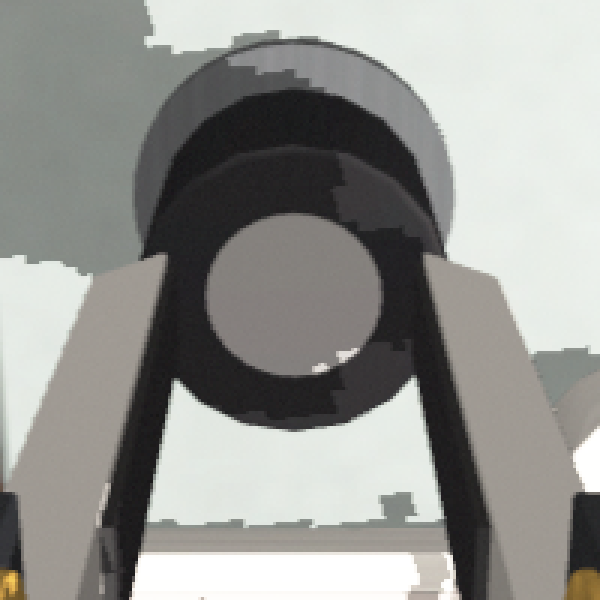

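The picture suggests an opening of about 50 mm rather than 37.6. I'll command it fully shut and see whether it stops on the cap.

```bash
python3 -m creep '[[0,0,0,0,0,0,-1],[0,0,0,0,0,0,-1],[0,0,0,0,0,0,-1],[0,0,0,0,0,0,-1],[0,0,0,0,0,0,-1],[0,0,0,0,0,0,-1],[0,0,0,0,0,0,-1],[0,0,0,0,0,0,-1],[0,0,0,0,0,0,-1],[0,0,0,0,0,0,-1]]' 40
python3 - <<'E'
from h import *
s=readout.read_state(); print(s['gripper_width'],s['grip_force'],s['wrist_force'])
im=viewer.get_image('wrist')[:,:,::-1]; cv2.imwrite('pics/w3.png',im)
a=cv2.imread('pics/w2.png').astype(int); d=np.abs(im.astype(int)-a).max(2)>40; print(d.sum(), [ (x.min(),x.max()) for x in np.where(d)] if d.any() else '')
E
```

```text
clock: 4.42
position: [477.1, 16.3, 64.6]
orientation: [-0.0, 0.134, 0.991, -0.0]
wrist_force: [0.6, 0.4, 0.1]
gripper_width: 0.0
grip_force: 0.0
0.019994909030172328 0.0 [0.56083365 0.43247858 0.10383733]
45112 [(np.int64(159), np.int64(479)), (np.int64(40), np.int64(585))]
```

View pics/w3.png

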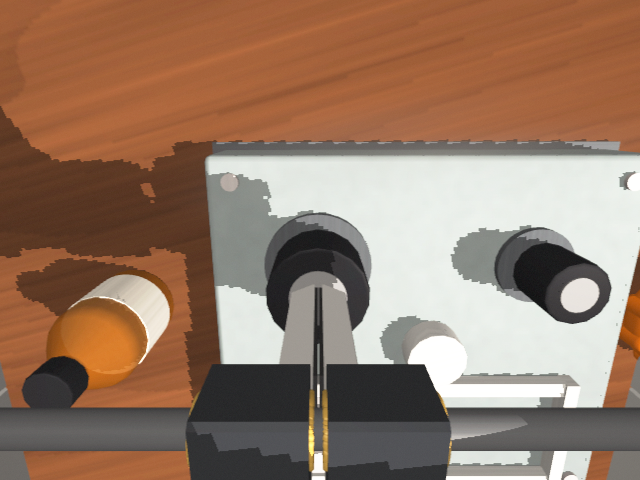

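The fingers closed above the cap: in the picture they hide its light top. Camera heights agree with each other, since the cap triangulates to 96, so the real fingertips sit about 35 mm higher than the reported TCP. I'll open, go about 27 mm lower, and let the grip itself confirm it.

```bash
python3 -m creep '[[0,0,0,0,0,0,0.8],[0,0,0,0,0,0,0.8],[0,0,0,0,0,0,0.8],[0,0,0,0,0,0,0.8],[0,0,0,0,0,0,0.8],[0,0,0,0,0,0,0.8],[0,0,0,0,0,0,0.8],[0,0,0,0,0,0,0.8],[0,0,0,0,0,0,0.8],[0,0,0,0,0,0,0.8]]' 40
python3 -m creep '[[0,0,0,0,0,0,0.8],[0,0,0,0,0,0,0.8],[0,0,0,0,0,0,0.8],[0,0,0,0,0,0,0.8],[0,0,0.01,0,0,0,0.8],[0,0,0.02,0,0,0,0.8],[0,0,0.03,0,0,0,0.8],[0,0,0.037,0,0,0,0.8],[0,0,0.037,0,0,0,0.8],[0,0,0.037,0,0,0,0.8]]' 40
```

```text
clock: 5.3
position: [477.1, 16.3, 64.6]
orientation: [-0.0, 0.134, 0.991, -0.0]
wrist_force: [0.1, -0.2, 0.1]
gripper_width: 63.4
grip_force: 0.0
clock: 6.13
position: [476.9, 16.3, 36.4]
orientation: [-0.0, 0.134, 0.991, -0.0]
wrist_force: [-0.6, 0.9, 0.8]
gripper_width: 84.4
grip_force: 0.0
```

```bash
python3 -m creep '[[0,0,0,0,0,0,0],[0,0,0,0,0,0,0],[0,0,0,0,0,0,-0.3],[0,0,0,0,0,0,-0.3],[0,0,0,0,0,0,-0.3],[0,0,0,0,0,0,-0.3],[0,0,0,0,0,0,-0.3],[0,0,0,0,0,0,-0.3],[0,0,0,0,0,0,-0.3],[0,0,0,0,0,0,-0.3]]' 40
```

```text
clock: 6.97
position: [477.1, 16.1, 36.9]
orientation: [0.0, 0.134, 0.991, -0.0]
wrist_force: [-2.3, -2.8, 4.4]
gripper_width: 51.0
grip_force: 40.0
```

Gripped at 51 mm and 40 N, so the offset is confirmed. Now I pull straight up.

```bash
python3 -m creep '[[0,0,-0.004,0,0,0,-0.3],[0,0,-0.008,0,0,0,-0.3],[0,0,-0.012,0,0,0,-0.3],[0,0,-0.016,0,0,0,-0.3],[0,0,-0.02,0,0,0,-0.3],[0,0,-0.024,0,0,0,-0.3],[0,0,-0.028,0,0,0,-0.3],[0,0,-0.032,0,0,0,-0.3],[0,0,-0.035,0,0,0,-0.3],[0,0,-0.035,0,0,0,-0.3]]' 40
```

```text
clock: 7.8
position: [477.1, 16.2, 63.4]
orientation: [0.0, 0.134, 0.991, -0.0]
wrist_force: [0.5, -4.8, -1.4]
gripper_width: 51.1
grip_force: 40.0
```

```bash
python3 -m creep '[[0,0,-0.001,0,0,0,-0.3],[0,0,-0.002,0,0,0,-0.3],[0,0,-0.003,0,0,0,-0.3],[0,0,-0.004,0,0,0,-0.3],[0,0,-0.005,0,0,0,-0.3],[0,0,-0.005,0,0,0,-0.3],[0,0,-0.005,0,0,0,-0.3],[0,0,-0.005,0,0,0,-0.3],[0,0,-0.005,0,0,0,-0.3],[0,0,-0.005,0,0,0,-0.3]]' 40
```

```text
clock: 8.63
position: [476.5, 16.3, 63.9]
orientation: [-0.001, 0.134, 0.991, -0.0]
wrist_force: [19.0, -3.9, -45.6]
gripper_width: 50.9
grip_force: 40.0
```

It stopped rising and the force went up to 45 N, so the cap is at its top stop. I'll relax the strain, open and rise.

```bash
python3 -m creep '[[0,0,0.002,0,0,0,-0.3],[0,0,0.004,0,0,0,-0.3],[0,0,0.004,0,0,0,0.9],[0,0,0.004,0,0,0,0.9],[0,0,0.004,0,0,0,0.9],[0,0,0.004,0,0,0,0.9],[0,0,0.004,0,0,0,0.9],[0,0,0.004,0,0,0,0.9],[0,0,0.004,0,0,0,0.9],[0,0,0.004,0,0,0,0.9]]' 40
python3 -m creep '[[0,0,-0.03,0,0,0,0.9],[0,0,-0.06,0,0,0,0.9],[0,0,-0.09,0,0,0,0.9],[0,0,-0.11,0,0,0,0.9],[0,0,-0.11,0,0,0,0.9],[0,0,-0.11,0,0,0,0.9],[0,0,-0.11,0,0,0,0.9],[0,0,-0.11,0,0,0,0.9],[0,0,-0.11,0,0,0,0.9],[0,0,-0.11,0,0,0,0.9]]' 40
python3 - <<'E'
from h import *
c=viewer.calibration('wrist'); im=viewer.get_image('wrist')[:,:,::-1]; cv2.imwrite('pics/w4.png',im)
print(repr(c)); print(readout.read_state()['position'])
print(proj(c,[(604,18,130),(477,17,124),(510,143,94)]))
E
```

```text
clock: 9.47
position: [477.1, 16.3, 63.9]
orientation: [0.0, 0.134, 0.991, 0.0]
wrist_force: [-0.6, 0.8, 0.3]
gripper_width: 89.3
grip_force: 0.0
clock: 10.3
position: [476.8, 16.3, 145.6]
orientation: [-0.001, 0.134, 0.991, -0.0]
wrist_force: [-0.3, 0.1, 0.2]
gripper_width: 89.3
grip_force: 0.0
{'fx': 407.26253715245525, 'fy': 407.26253715245525, 'cx': 317.95188297521184, 'cy': 242.57159797792056, 'R': array([[ 2.64956807e-01,  9.64259925e-01, -8.28890840e-04],
       [ 9.24503945e-01, -2.53788288e-01,  2.84401055e-01],
       [ 2.74026178e-01, -7.61203083e-02, -9.58705039e-01]]), 't': array([-142.7108583 , -459.96821802,  241.05503456])}
[476.88291424  16.3297984  145.77226289]
[[368.13586649 432.49066308]
 [317.89227248 261.9503538 ]
 [507.50229349 245.44009654]]
```

View pics/w4.png

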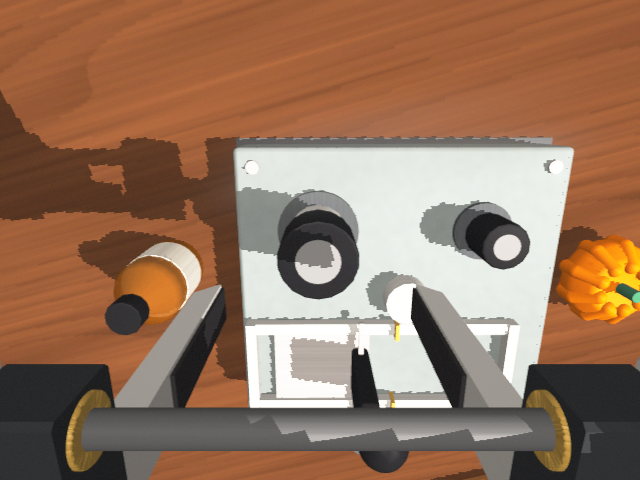

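The cap top at (318,262) is exactly where a fully raised cap projects, so step 1 is done. The handle foot is at (361,350), which fits a handle at about (602,20). I'll move over it and then descend to reported z about 56 (real tip about 90).

```bash
python3 -m creep '[[-0.04,0.012,0,0,0,0,0.9],[-0.08,0.025,0,0,0,0,0.9],[-0.12,0.037,0,0,0,0,0.9],[-0.16,0.05,0,0,0,0,0.9],[-0.16,0.05,0,0,0,0,0.9],[-0.16,0.05,0.03,0,0,0,0.9],[-0.16,0.05,0.06,0,0,0,0.9],[-0.16,0.05,0.09,0,0,0,0.9],[-0.16,0.05,0.12,0,0,0,0.9],[-0.16,0.05,0.12,0,0,0,0.9]]' 30
python3 -m creep '[[0,0,0,0,0,0,0],[0,0,0,0,0,0,0],[0,0,0,0,0,0,-0.4],[0,0,0,0,0,0,-0.4],[0,0,0,0,0,0,-0.4],[0,0,0,0,0,0,-0.4],[0,0,0,0,0,0,-0.4],[0,0,0,0,0,0,-0.4],[0,0,0,0,0,0,-0.4],[0,0,0,0,0,0,-0.4]]' 30
```

```text
clock: 11.18
position: [600.1, 20.7, 51.8]
orientation: [-0.003, 0.134, 0.991, -0.0]
wrist_force: [-0.4, 0.1, -0.1]
gripper_width: 89.1
grip_force: 0.0
clock: 12.02
position: [602.7, 20.6, 56.3]
orientation: [-0.0, 0.134, 0.991, 0.0]
wrist_force: [0.8, -0.3, -0.0]
gripper_width: 29.2
grip_force: 0.0
```

```bash
python3 -m creep '[[0,0,0,0,0,0,-1],[0,0,0,0,0,0,-1],[0,0,0,0,0,0,-1],[0,0,0,0,0,0,-1],[0,0,0,0,0,0,-1],[0,0,0,0,0,0,-1],[0,0,0,0,0,0,-1],[0,0,0,0,0,0,-1],[0,0,0,0,0,0,-1],[0,0,0,0,0,0,-1]]' 30
```

```text
clock: 12.85
position: [602.7, 20.6, 56.2]
orientation: [-0.0, 0.134, 0.991, -0.0]
wrist_force: [-0.6, -4.1, 0.4]
gripper_width: 13.7
grip_force: 30.0
```

The handle is gripped at 13.7 mm and 30 N, with a spring reaction of about 4 N. Now I slide about 28.5 mm along tool +y, slowly.

```bash
python3 -m creep '[[0,0.004,0,0,0,0,-1],[0,0.008,0,0,0,0,-1],[0,0.012,0,0,0,0,-1],[0,0.016,0,0,0,0,-1],[0,0.02,0,0,0,0,-1],[0,0.024,0,0,0,0,-1],[0,0.028,0,0,0,0,-1],[0,0.032,0,0,0,0,-1],[0,0.035,0,0,0,0,-1],[0,0.038,0,0,0,0,-1]]' 40
python3 -m creep '[[0,0,0,0,0,0,-1],[0,0,0,0,0,0,-1],[0,0,0,0,0,0,-1],[0,0,0,0,0,0,-1],[0,0,0,0,0,0,-1],[0,0,0,0,0,0,-1],[0,0,0,0,0,0,-1],[0,0,0,0,0,0,-1],[0,0,0,0,0,0,-1],[0,0,0,0,0,0,-1]]' 40
python3 - <<'E'
from h import *
c=viewer.calibration('top'); s=viewer.calibration('scene')
im=viewer.get_image('scene')[:,:,::-1]; cv2.imwrite('pics/s5.png',im)
cv2.imwrite('pics/s5c.png',cv2.resize(im[200:375,250:440],None,fx=4,fy=3.4,interpolation=3))
st=readout.read_state(); print(st['position'],st['wrist_force'],st['gripper_width'],st['dq'].max())
E
```

```text
clock: 13.68
position: [610.2, 48.0, 56.3]
orientation: [-0.0, 0.134, 0.991, -0.0]
wrist_force: [-1.8, -7.3, 1.7]
gripper_width: 13.6
grip_force: 40.0
clock: 14.52
position: [610.2, 48.0, 56.3]
orientation: [-0.0, 0.134, 0.991, -0.0]
wrist_force: [-2.7, -6.9, 1.5]
gripper_width: 14.1
grip_force: 40.0
[610.17617239  47.97515367  56.26505867] [-2.06053049 -6.79168392  0.62173085] 14.090817192961362 0.001932446352884992
```

View pics/s5c.png

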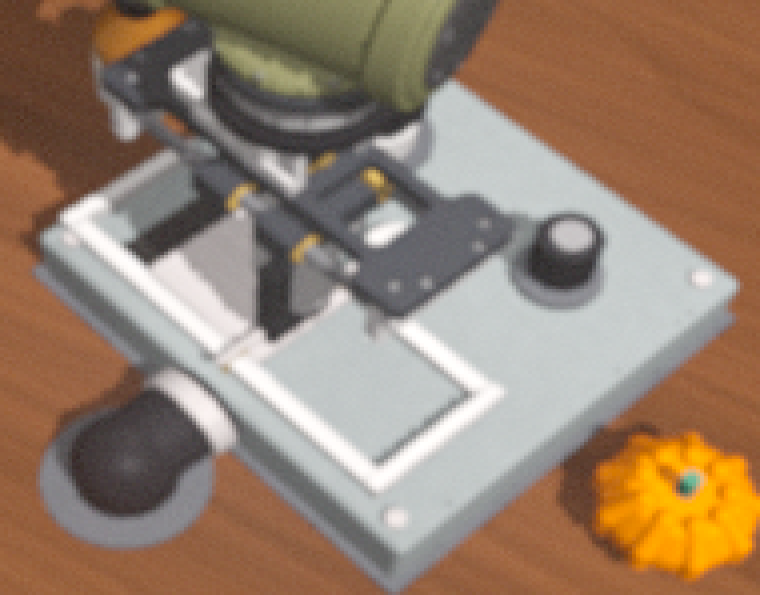

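The pointer bar's end at (235,350) lies over the brass rib at (228,365). The reaction along the slide is about 7.4 N, against 7.5 N expected at half travel. The arm is still and gripping, so I'll hand in.

```bash
python3 -c "
from cell import workorder
print(workorder.hand_in())"
```

```text
the job is handed in; nothing more can be done
None
```

I handed the job in with the wider cap at its top stop, the narrower inlet still capped, and the gripper holding the gate at about half travel; no verdict came back.

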